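Set up the tile drying rack and load a tile

TASK

Set up the tile drying rack: pick up the blue divider and lower it, without dropping it, into the slotted wooden base so that all five teeth go into their own slots and it sits down flush on the base. Then take the green tile out of the grey holder and gently stand it upright in any one of the divider's four bays, centred across the divider, and let go. Leave the brown tile in the holder as it is.

Things in the scene. Friction and masses are not known exactly. Their poses are not given: they have to be found in the camera images.
- base: Fixed wooden block, 190 mm (its x) by 85 mm (its y), 28 mm high; origin at the centre of its underside, z up. Five equal slots in its top stand in a row along its x at x = -58, -29, 0, 29 and 58 mm; each is 11 mm along x, 33 mm along y (centred on y = 0) and 22 mm deep. 
- divider_center (a point): Loose blue plastic divider, 140 (its x) by 36 (its y) by 75 mm high, under 0.3 kg, standing on its teeth, z up; half a turn leaves it alike. Point: its centre, 37.5 mm above the tooth tips; 47.5 mm above the base's underside once seated. Five teeth 18 mm long at x = -58, -29, 0, 29, 58 mm, each 8 mm (x) by 30 mm (y), 5 by 27 mm in the lowest 5 mm; the bar above them is 12 mm thick.
- divider_bar (a point): Centre of the top face of the divider's bar (140 by 36 mm), 30 mm above the tooth tips, same axes. On it stand a solid grip post, 30 (x) by 34 (y) by 45 mm high, in the middle, and four fins, 6 mm thick (x), 36 wide (y), 35 high, at x = -60, -36, 36, 60 mm. Bays: the four 18 mm gaps with centres at x = -48, -24, 24, 48 mm, where a tile stands on the bar.
- green_center (a point): Loose green-glazed tile, 12 mm thick (its x), 80 mm wide (its y), 100 mm tall (its z, up), 0.14 to 0.28 kg. This point is its centre, 50 mm above its lower edge. It starts standing upright in one groove of the grey holder, free to be lifted straight up.
- brown_center (a point): Loose terracotta-brown tile of the same size and axes as the green one, standing in the holder's other groove; this point is its centre. To be left alone.
- holder: Fixed grey plastic tile holder, 170 mm (its x) by 90 mm (its y), 30 mm high; origin at the centre of its underside. Two grooves run along its y at x = -45 and +45 mm, 16 mm wide and 20 mm deep (groove floors 10 mm above the table). Which tile stands in which groove varies.
Things that resemble listed ones, but are neither listed nor needed, are in the scene too. What is meant by the part that bears green_center is not pink, and is the smaller of those in its own colour.

How it is judged:
On the way, in this order (a step that is already met when the one before it is completed fails the run):
1. the divider is seated: all five teeth in their slots, flush on the base (z of divider_center in the frame of base below 0.0498 m and horizontal distance between divider_center and base below 0.004 m and angle between the x axis of divider_center and the x axis of base, either way round below 0.04 rad and angle between divider_center's own z axis and vertical below 0.04 rad), for 0.3 s.
2. the green tile stands upright in one of the divider's bays ((x of green_center in the frame of divider_center between -0.055 and -0.041 m or x of green_center in the frame of divider_center between -0.031 and -0.017 m or x of green_center in the frame of divider_center between 0.017 and 0.031 m or x of green_center in the frame of divider_center between 0.041 and 0.055 m) and y of green_center in the frame of divider_center between -0.02 and 0.02 m and z of green_center in the frame of divider_center between 0.036 and 0.0465 m and angle between green_center's own z axis and vertical below 0.22 rad), for 0.3 s.
At the end, for the whole second after the job is handed in: Divider flush on the base (within 2.3 mm), centred within 4 mm, aligned and upright within 0.04 rad; green tile standing in a bay (within 7 mm of its centre line, 20 mm across), tilted under 0.22 rad; both at rest; brown tile within 12 mm of its start, upright within 0.25 rad (all of step 1 and all of step 2 and linear speed of each of divider, green_tile below 0.02 m/s and distance of brown_center from where it was at the start of the episode below 0.012 m and angle between brown_center's own z axis and vertical below 0.25 rad); the robot touches nothing.
It fails at once if the brown tile is moved from its groove (more than 12 mm) (distance of brown_center from where it was at the start of the episode above 0.012 m).
It fails at once if the green tile is tipped over (more than 0.8 rad) (angle between green_center's own z axis and vertical above 0.8 rad).
It fails at once if the green tile strikes the divider hard (more than 40 N) (contact force between green_tile and divider above 40 N).
It fails at once if the green tile is dropped (falls free faster than 0.4 m/s, some 8 mm) (linear speed of green_tile above 0.4 m/s and contact force between the fingers and green_tile below 0.05 N).
It fails at once if the divider is dropped (falls free faster than 0.4 m/s, some 8 mm) (linear speed of divider above 0.4 m/s and contact force between the fingers and divider below 0.05 N).
It also fails if it takes over 56 s, if anything falls off the work surface, if the arm or the gripper's body presses on something with over 40 N, if the wrist force passes 120 N, or if a joint passes its speed limit or range.

ROBOT

A 6-joint arm with a two-finger parallel gripper is mounted at the origin on the work surface. World frame = base frame: x ahead of the robot, y to its left, z up, the work surface at z = 0. Lengths are in m, angles in rad, forces in N, time in s.
With the tool pointing down it reaches from about 0.375 to 0.9 m from the base axis. Payload 3.1 kg.
Tool frame: the origin (TCP) lies midway between the tips of the shut fingers; the grasp point (between the pads) lies 19 mm behind it (manip.grasp_offset is the distance from the TCP to the grasp point, in m); z points along the fingers, y is the line along which they close (so a half turn about z gives the same grasp; the last joint's range is limited). The gripper opens to 85 mm and grips with 20 to 120 N. Pads are 22 mm wide; open, the fingers measure 114 mm over their backs; the gripper's body (76 mm by 85 mm) begins 54 mm behind the grasp point. The pads swing forward as they close: fully open they stand 13 mm farther back than shut.
Start: joints at [-1.494, 0.527, 1.433, -0, 1.181, -0.178], TCP at [0.158, -0.605, 0.231] pointing down, gripper open.
Joint ranges: [-3.08, 3.08], [-0.75, 2.2], [0.22, 2.44], [-1.43, 4.57], [0, 2.65], [-2.85, 2.85]. Speed limits (rad/s): [2.79, 2.79, 3.14, 3.14, 3.14, 3.14].

INTERFACE

Orientations are given as a unit quaternion [x, y, z, w].
In Python, from station import sensors, cams, order, manip gives the robot as it stands.
- The arm moves only by the tool move_arm, never from a script. Its argument "targets" is a list of rows, each an object of numbers: "dx", "dy", "dz": the shift along the world's x, y, z normalised to -1 to 1, where 1 is 25 mm; "rx", "ry", "rz": the turn, a rotation vector about the world's x, y, z normalised to -1 to 1, where 1 is 30 degrees. A call has exactly 10 rows; each row shifts and turns the commanded pose from where the row before left it; what a row does not reach is not made up. A row lasts 1/8 s, in which the tool goes at most 62.5 mm and 10.7 degrees, less where a joint would pass 70% of its speed; a pose out of reach is approached as far as the arm can. A call with a number of a shift or a turn outside -1 to 1 is refused whole. A call with a gripper value outside its range is refused whole. "claw" is the opening in per cent of the stroke, from 0 (shut) to 100 (fully open), set as the call begins (left out, the last holds). The fingers move at their own pace and stop on an object; "newtons" is the grip in N (left out, the last holds). Time passes only in rows, so rows that do not move let the fingers close, or fill a call up. It gives the time, the measured TCP pose, the force, the opening and the grip force at its end, in the units of the state.
- sensors.sense(): the state, without advancing time (a new reading comes with each control period).
- cams.snapshot(name): name is "scene" or "top" or "wrist"; returns the picture (480x640x3 uint8, red, green, blue); there is no depth.
- cams.camera_model(name): a dict with "fx", "fy", "cx", "cy" (pixels), "extrinsics" (4x4, takes a point from world to camera coordinates). Camera axes: x right, y down, z forward; pixel columns grow to the right and rows downward; lengths in m; the calibration is good to about 2 mm. A picture is of the moment at which its call begins: read the wrist's pose just before it. camera_model takes no time and is no camera call; for the wrist camera it gives the pose at the moment of the call.
- order.sign_off(): hands the job in; it is judged then, once.
The state is a dict: "t": time; "q": joint angles; "qd": joint speeds; "tau": joint torques, N m; "tcp_pos": TCP position; "tool_rot": TCP orientation; "force": force on the tool from outside, world axes, zero at the start; "ft_torque": the same for the moment, N m; "finger_gap": opening from 0.0 (shut) to 1.0 (fully open); "gripper_force": force on a finger pad.
Only numpy, scipy, OpenCV 4.12 (cv2) and the standard library are available. Lean on these libraries where they do the work, as an engineer would, in place of code of your own. Each camera call takes 0.05 s, during which the arm holds its last target. There are 200 camera calls.

## Working session

There is one attempt and no reset: what is moved stays moved. The work goes in short steps, Python scripts to look and compute and a tool call to move; the robot and the scene stay as the last step left them, time stands still between calls to the robot, and variables do not carry over. Pictures are saved under pics/ and viewed, at most 10 in all, crops included, and the job is handed in when it is done.

Besides the shell and the picture viewer there is one more tool, called after "Emit:" as name([rows], argument=value, ...), one row to a line, values as JSON. move_arm: Moves the arm, as the interface text tells. Scaled input: -1 to 1 covers 25 mm each way for a shift and 30 degrees each way for a turn. Its arguments: {"type":"object","properties":{"targets":{"type":"array"},"claw":{"type":"number"},"newtons":{"type":"number"}},"required":["targets"]}

```bash
ls; mkdir -p pics
python3 - <<'E'
from station import sensors,cams,order,manip
import cv2,numpy as np
s=sensors.sense();print(s['t'],s['tcp_pos'],s['tool_rot'],s['finger_gap'],manip.grasp_offset)
for n in('top','scene'):
    m=cams.camera_model(n);print(n,m['fx'],m['cx'],m['cy']);print(np.round(m['extrinsics'],3))
    cv2.imwrite(f'pics/{n}0.png',cams.snapshot(n)[:,:,::-1])
E
```

```text
pics
0.0 [ 0.15748713 -0.60408639  0.23031022] [ 9.91894962e-01  1.27055666e-01  3.35768531e-05 -1.11367430e-03] 1.002170010280734 0.0187
top 456.4573108273972 316.1023794653979 236.58477910626672
[[-0.028 -1.    -0.015  0.018]
 [-0.989  0.029 -0.142  0.546]
 [ 0.143  0.011 -0.99   0.74 ]
 [ 0.     0.     0.     1.   ]]
scene 608.3766143833627 336.8965850839602 237.9771297832538
[[-0.699  0.715  0.     0.389]
 [ 0.575  0.563 -0.594 -0.281]
 [-0.425 -0.415 -0.805  1.374]
 [ 0.     0.     0.     1.   ]]
```

View pics/top0.png

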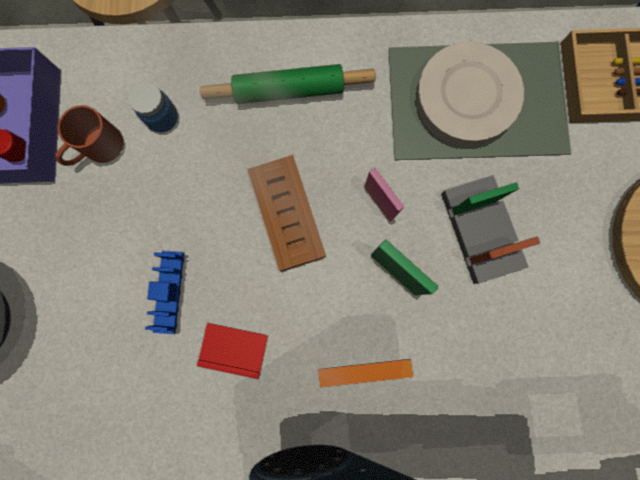

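View pics/scene0.png

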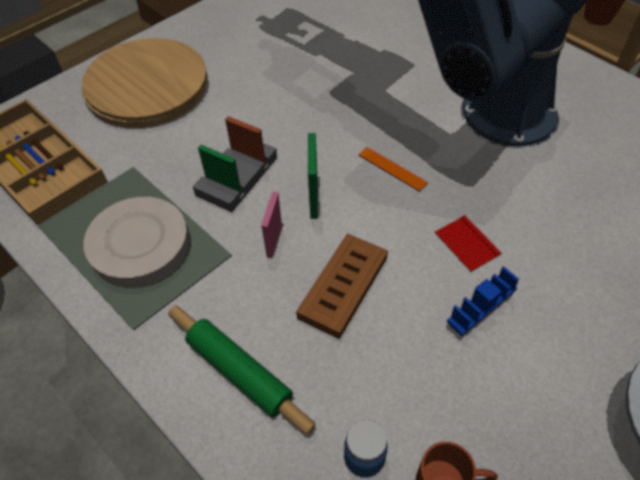

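The top view shows four lookalikes: the green tile in the holder (487,198), a free-standing larger green tile (405,268), the pink tile (383,194) and the green rolling pin (288,84). The one meant is the tile in the holder. It is green rather than pink, it is smaller than the free-standing green one, and it stands in the grey holder (240,168 in the scene view). The divider is at (165,292) and the base at (287,213).

```bash
cat > h.py <<'E'
from station import sensors,cams,order,manip
import cv2,numpy as np
from scipy.spatial.transform import Rotation as R
def ray(m,uv,z):
    "pixels (N,2) -> world points on plane z"
    uv=np.atleast_2d(uv).astype(float);E=np.array(m['extrinsics'])
    c=-E[:3,:3].T@E[:3,3]
    d=np.c_[(uv[:,0]-m['cx'])/m['fx'],(uv[:,1]-m['cy'])/m['fy'],np.ones(len(uv))]@E[:3,:3]
    return c+d*((z-c[2])/d[:,2])[:,None]
def proj(m,p):
    E=np.array(m['extrinsics']);q=np.atleast_2d(p)@E[:3,:3].T+E[:3,3]
    return np.c_[m['fx']*q[:,0]/q[:,2]+m['cx'],m['fy']*q[:,1]/q[:,2]+m['cy']]
def mask(im,lo,hi):
    return cv2.inRange(cv2.cvtColor(im,cv2.COLOR_RGB2HSV),np.array(lo),np.array(hi))
def blobs(mk,amin=100):
    n,l,st,c=cv2.connectedComponentsWithStats(mk)
    return [(l==i,st[i],c[i]) for i in range(1,n) if st[i,4]>amin]
E
python3 - <<'E'
from h import *
m=cams.camera_model('top');E=np.array(m['extrinsics']);print('cam',-E[:3,:3].T@E[:3,3])
im=cv2.imread('pics/top0.png')[:,:,::-1].copy()
w=cams.camera_model('wrist');W=np.array(w['extrinsics']);s=sensors.sense()
T=R.from_quat(s['tool_rot']).as_matrix();cw=-W[:3,:3].T@W[:3,3]
print('wrist cam in tool',T.T@(cw-s['tcp_pos']),'axes in tool\n',np.round(T.T@W[:3,:3].T,3),w['fx'],w['cx'],w['cy'])
for n,lo,hi,z in(('blue',(105,150,60),(125,255,255),.045),('green',(55,120,40),(80,255,255),.06),('wood',(5,100,60),(16,190,220),.028),('grey',(0,0,50),(180,25,115),.03)):
    for b,st,c in blobs(mask(im,lo,hi),300):
        if 130<c[0]<540 and 130<c[1]<340:
            pts=np.argwhere(b)[:,::-1]; r=cv2.minAreaRect(ray(m,pts,z)[:,:2].astype(np.float32))
            print(n,st,np.round(c,1),'rect',np.round(r[0],4),np.round(r[1],4),round(r[2],1))
crop=np.vstack([cv2.resize(im[150:310,410:570],(600,600),interpolation=2)])
cv2.imwrite('pics/crop1.png',np.hstack([cv2.resize(im[150:310,360:560],(500,400),interpolation=2),cv2.resize(im[230:350,130:210],(267,400),interpolation=2)])[:,:,::-1])
E
```

```text
cam [ 0.43498207 -0.00619426  0.80984186]
wrist cam in tool [ 0.07099205 -0.00111968 -0.14316498] axes in tool
 [[-0.    -0.96  -0.279]
 [ 1.     0.    -0.001]
 [ 0.001 -0.279  0.96 ]] 362.77035325316183 324.29252336076433 236.5916987326425
blue [ 146  251   37   82 1691] [165.1 292.2] rect [0.4606 0.2602] [0.0505 0.1343] 84.6
green [468 183  50  22 389] [492.3 193.6] rect [ 0.6071 -0.2955] [0.0136 0.0847] 15.5
green [380 241  57  53 777] [409.2 269.3] rect [ 0.4825 -0.1409] [0.1126 0.0339] 45.9
wood [ 249  155   76  116 4856] [286.4 213.8] rect [0.5928 0.0543] [0.1909 0.0835] 16.3
wood [489 237  51  22 406] [512.9 247.5] rect [ 0.5191 -0.3357] [0.0143 0.0901] 15.7
grey [442 176  56  31 730] [468.9 190. ] rect [ 0.6185 -0.2679] [0.0325 0.0949] 15.6
grey [ 447  201   71   66 2289] [484.6 228.9] rect [ 0.551  -0.2855] [0.1033 0.0983] 15.6
grey [472 251  56  33 955] [499.1 266.4] rect [ 0.4861 -0.3053] [0.0329 0.0959] 14.4
```

View pics/crop1.png

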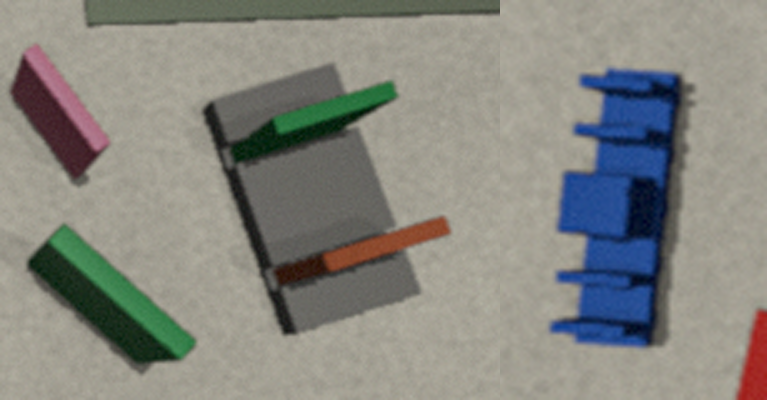

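The crop confirms it: the smaller green tile stands in the holder, with the brown tile in the other groove. I'll fly towards the divider now and take wrist pictures of the holder and base on the way.

Emit:
move_arm([
  {"dx": 0.9, "dy": 0.8},
  {"dx": 0.9, "dy": 0.8},
  {"dx": 0.9, "dy": 0.8},
  {"dx": 0.9, "dy": 0.8},
  {"dx": 0.9, "dy": 0.8},
  {"dx": 0.9, "dy": 0.8},
  {"dx": 0.9, "dy": 0.8},
  {"dx": 0.9, "dy": 0.8},
  {"dx": 0.9, "dy": 0.8},
  {"dx": 0.9, "dy": 0.8},
], claw=100)

```text
schema error: expected keys dx, dy, dz, rx, ry, rz
```

Emit:
move_arm([
  {"dx": 0.6, "dy": 0.7},
  {"dx": 0.6, "dy": 0.7},
  {"dx": 0.6, "dy": 0.7},
  {"dx": 0.6, "dy": 0.7},
  {"dx": 0.6, "dy": 0.7},
  {"dx": 0.6, "dy": 0.7},
  {"dx": 0.6, "dy": 0.7},
  {"dx": 0.6, "dy": 0.7},
  {"dx": 0, "dy": 0.2},
  {"dx": 0, "dy": 0},
])

```text
schema error: expected keys dx, dy, dz, rx, ry, rz
```

Run:
```python
from h import *
import pickle
s=sensors.sense();m=cams.camera_model('wrist');im=cams.snapshot('wrist')
print(s['t'],s['tcp_pos'],s['qd'].round(3) if hasattr(s['qd'],'round') else s['qd'])
cv2.imwrite('pics/w1.png',im[:,:,::-1]);pickle.dump((m,s),open('w1.pkl','wb'))
```

```text
0.1 [ 0.15749772 -0.60416031  0.23042255] [ 0.001 -0.001 -0.003 -0.001 -0.     0.002]
```

Emit:
move_arm([
  {"dx": 0.3, "dy": 1},
  {"dx": 0.3, "dy": 1},
  {"dx": 0.3, "dy": 1},
  {"dx": 0.3, "dy": 1},
  {"dx": 0.3, "dy": 1},
  {"dx": 0.3, "dy": 1},
  {"dx": 0.3, "dy": 1},
  {"dx": 0.3, "dy": 1},
  {"dx": 0.3, "dy": 1},
  {"dx": 0.0, "dy": 0.0},
])

```text
schema error: expected keys dx, dy, dz, rx, ry, rz
```

Run:
```python
from h import *
import pickle
s=sensors.sense();m=cams.camera_model('wrist');im=cams.snapshot('wrist')
print(s['t'],s['tcp_pos'],np.round(s['qd'],3))
cv2.imwrite('pics/w2.png',im[:,:,::-1]);pickle.dump((m,s),open('w2.pkl','wb'))
a=cv2.imread('pics/w1.png');b=cv2.imread('pics/w2.png')
cv2.imwrite('pics/w12.png',cv2.resize(np.hstack([a,b]),(800,300),interpolation=3))
```

```text
0.15 [ 0.15752833 -0.60425016  0.23056825] [ 0.002 -0.002 -0.003 -0.001 -0.     0.002]
```

View pics/w12.png

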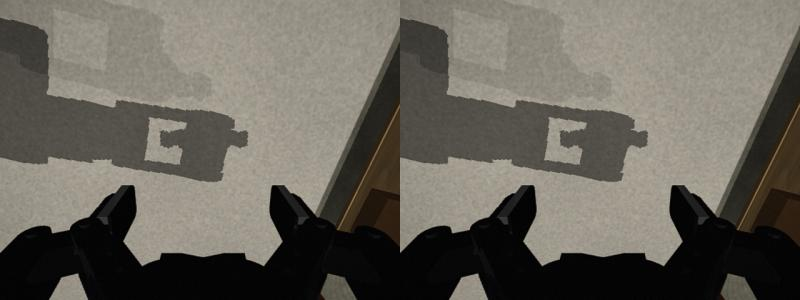

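The moves were refused because every row needs all six keys, so the pictures only show the table and the fingers at the start pose. I'll resend them in full.

Emit:
move_arm([
  {"dx": 0.9, "dy": 0.8, "dz": 0, "rx": 0, "ry": 0, "rz": 0},
  {"dx": 0.9, "dy": 0.8, "dz": 0, "rx": 0, "ry": 0, "rz": 0},
  {"dx": 0.9, "dy": 0.8, "dz": 0, "rx": 0, "ry": 0, "rz": 0},
  {"dx": 0.9, "dy": 0.8, "dz": 0, "rx": 0, "ry": 0, "rz": 0},
  {"dx": 0.9, "dy": 0.8, "dz": 0, "rx": 0, "ry": 0, "rz": 0},
  {"dx": 0.9, "dy": 0.8, "dz": 0, "rx": 0, "ry": 0, "rz": 0},
  {"dx": 0.9, "dy": 0.8, "dz": 0, "rx": 0, "ry": 0, "rz": 0},
  {"dx": 0.9, "dy": 0.8, "dz": 0, "rx": 0, "ry": 0, "rz": 0},
  {"dx": 0.9, "dy": 0.8, "dz": 0, "rx": 0, "ry": 0, "rz": 0},
  {"dx": 0.9, "dy": 0.8, "dz": 0, "rx": 0, "ry": 0, "rz": 0},
], claw=100)

```text
t: 1.45
tcp_pos: [0.3832, -0.404, 0.2312]
tool_rot: [0.992, 0.127, -0.0, -0.0]
force: [0.2, -0.2, 0.9]
finger_gap: 1.003
gripper_force: 0.0
```

Emit:
move_arm([
  {"dx": 0.6, "dy": 0.7, "dz": 0, "rx": 0, "ry": 0, "rz": 0},
  {"dx": 0.6, "dy": 0.7, "dz": 0, "rx": 0, "ry": 0, "rz": 0},
  {"dx": 0.6, "dy": 0.7, "dz": 0, "rx": 0, "ry": 0, "rz": 0},
  {"dx": 0.6, "dy": 0.7, "dz": 0, "rx": 0, "ry": 0, "rz": 0},
  {"dx": 0.6, "dy": 0.7, "dz": 0, "rx": 0, "ry": 0, "rz": 0},
  {"dx": 0.6, "dy": 0.7, "dz": 0, "rx": 0, "ry": 0, "rz": 0},
  {"dx": 0.6, "dy": 0.7, "dz": 0, "rx": 0, "ry": 0, "rz": 0},
  {"dx": 0.6, "dy": 0.7, "dz": 0, "rx": 0, "ry": 0, "rz": 0},
  {"dx": 0, "dy": 0.2, "dz": 0, "rx": 0, "ry": 0, "rz": 0},
  {"dx": 0, "dy": 0, "dz": 0, "rx": 0, "ry": 0, "rz": 0},
])

```text
t: 2.7
tcp_pos: [0.502, -0.2596, 0.2311]
tool_rot: [0.992, 0.127, -0.0, -0.0]
force: [0.3, -0.7, 0.2]
finger_gap: 0.999
gripper_force: 0.0
```

Run:
```python
from h import *
import pickle
s=sensors.sense();m=cams.camera_model('wrist');im=cams.snapshot('wrist')
print(s['t'],s['tcp_pos'],np.round(s['qd'],3))
cv2.imwrite('pics/w1.png',im[:,:,::-1]);pickle.dump((m,s),open('w1.pkl','wb'))
```

```text
2.7 [ 0.50200271 -0.25961279  0.23112881] [-0.017  0.001 -0.006 -0.004 -0.001  0.001]
```

Emit:
move_arm([
  {"dx": 0.3, "dy": 1, "dz": 0, "rx": 0, "ry": 0, "rz": 0},
  {"dx": 0.3, "dy": 1, "dz": 0, "rx": 0, "ry": 0, "rz": 0},
  {"dx": 0.3, "dy": 1, "dz": 0, "rx": 0, "ry": 0, "rz": 0},
  {"dx": 0.3, "dy": 1, "dz": 0, "rx": 0, "ry": 0, "rz": 0},
  {"dx": 0.3, "dy": 1, "dz": 0, "rx": 0, "ry": 0, "rz": 0},
  {"dx": 0.3, "dy": 1, "dz": 0, "rx": 0, "ry": 0, "rz": 0},
  {"dx": 0.3, "dy": 1, "dz": 0, "rx": 0, "ry": 0, "rz": 0},
  {"dx": 0.3, "dy": 1, "dz": 0, "rx": 0, "ry": 0, "rz": 0},
  {"dx": 0.3, "dy": 1, "dz": 0, "rx": 0, "ry": 0, "rz": 0},
  {"dx": 0, "dy": 0, "dz": 0, "rx": 0, "ry": 0, "rz": 0},
])

```text
t: 4.0
tcp_pos: [0.5701, -0.0344, 0.2313]
tool_rot: [0.992, 0.128, -0.0, 0.0]
force: [-0.1, -0.3, 0.6]
finger_gap: 1.0
gripper_force: 0.0
```

Run:
```python
from h import *
import pickle
s=sensors.sense();m=cams.camera_model('wrist');im=cams.snapshot('wrist')
print(s['t'],s['tcp_pos'],np.round(s['qd'],3))
cv2.imwrite('pics/w2.png',im[:,:,::-1]);pickle.dump((m,s),open('w2.pkl','wb'))
a=cv2.imread('pics/w1.png');b=cv2.imread('pics/w2.png')
cv2.imwrite('pics/w12.png',cv2.resize(np.hstack([a,b]),(800,300),interpolation=3))
```

```text
4.0 [ 0.57010316 -0.03441594  0.2313076 ] [-0.032  0.001  0.006 -0.022 -0.002 -0.011]
```

View pics/w12.png

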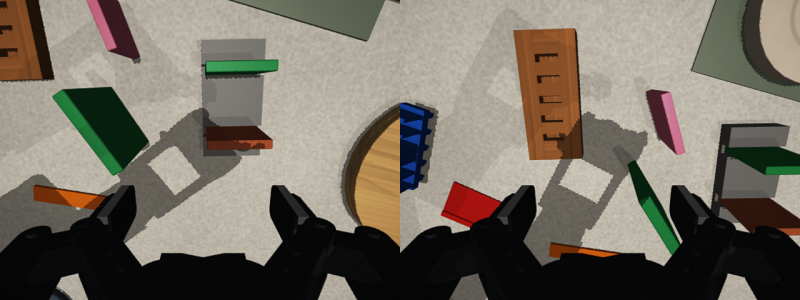

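The left picture shows the holder with the green tile at about (240,66) and the brown tile at (238,138). The right picture shows the base at (548,94), with its five slots in a column. Next I measure both.

Run:
```python
from h import *
import pickle
def rect(im,m,lo,hi,z,box,close=0):
    mk=mask(im,lo,hi);k=np.zeros_like(mk);x0,y0,x1,y1=box;k[y0:y1,x0:x1]=mk[y0:y1,x0:x1]
    if close:k=cv2.morphologyEx(k,3,np.ones((close,close)))
    b=max(blobs(k),key=lambda b:b[1][4]); pts=np.argwhere(b[0])[:,::-1]
    r=cv2.minAreaRect(ray(m,pts,z)[:,:2].astype(np.float32));c=cv2.convexHull(pts.astype(np.int32))
    q=cv2.approxPolyDP(c,6,True)[:,0]
    print(len(pts),np.round(r[0],4),np.round(r[1],4),round(r[2],2),'quad',q.tolist());return b[0]
a=cv2.imread('pics/w1.png')[:,:,::-1].copy();b=cv2.imread('pics/w2.png')[:,:,::-1].copy();t=cv2.imread('pics/top0.png')[:,:,::-1].copy()
ma=pickle.load(open('w1.pkl','rb'))[0];mb=pickle.load(open('w2.pkl','rb'))[0];mt=cams.camera_model('top')
H=cv2.cvtColor(b,cv2.COLOR_RGB2HSV);print('wood hsv',H[100,200],H[150,285],H[235,285], 'green',cv2.cvtColor(a,cv2.COLOR_RGB2HSV)[100:125:3,385].tolist())
for v in(60,80,90,100,110):
    print(v,end=' ');M=rect(b,mb,(5,80,v),(20,255,255),.028,(150,20,310,280),5)
# slots: dark or non-top pixels inside
print('top cam');rect(t,mt,(5,90,60),(20,255,255),.028,(240,140,330,280),3)
for v in(60,90,110):
    print('g',v,end=' ');rect(a,ma,(50,100,v),(85,255,255),.11,(310,80,470,130))
    print('gt',v,end=' ');rect(t,mt,(50,100,v),(85,255,255),.11,(440,170,530,220))
# divider, top camera: bright post top
T=cv2.cvtColor(t,cv2.COLOR_RGB2HSV);print(T[291,148:182,2].tolist())
print(ray(mt,[[159.1,291.2]],.075))
```

```text
wood hsv [ 12 180 132] [ 12 182  98] [ 13 195  76] green [[68, 161, 147], [69, 160, 148], [68, 161, 146], [68, 159, 149], [69, 162, 151], [65, 213, 30], [66, 162, 33], [0, 9, 55], [30, 18, 56]]
60 18738 [0.5947 0.055 ] [0.1906 0.0855] 16.35 quad [[291, 253], [207, 255], [181, 48], [279, 45]]
80 17115 [0.5947 0.0551] [0.1906 0.0853] 16.35 quad [[257, 254], [207, 255], [181, 48], [279, 45], [287, 189], [278, 230]]
90 16875 [0.5947 0.0551] [0.1906 0.0852] 16.34 quad [[256, 254], [207, 255], [181, 48], [279, 45], [287, 189]]
100 16796 [0.5947 0.0551] [0.1905 0.0852] 16.34 quad [[255, 254], [207, 255], [181, 48], [279, 45], [287, 189]]
110 16754 [0.5946 0.0553] [0.1906 0.0852] 16.25 quad [[255, 254], [207, 255], [181, 48], [279, 45], [287, 189]]
top cam
5036 [0.5928 0.0543] [0.1909 0.0837] 16.2 quad [[324, 256], [279, 269], [249, 169], [292, 155]]
g 60 2056 [ 0.5977 -0.2773] [0.0116 0.0791] 15.73 quad [[444, 109], [331, 115], [329, 99], [444, 96]]
gt 60 367 [ 0.5966 -0.2767] [0.012  0.0787] 15.52 quad [[517, 186], [469, 199]]
g 90 1962 [ 0.5977 -0.2773] [0.0112 0.079 ] 15.68 quad [[444, 109], [330, 114], [329, 99], [444, 96]]
gt 90 328 [ 0.5973 -0.2773] [0.011  0.0773] 15.87 quad [[517, 186], [470, 199]]
g 110 1813 [ 0.5976 -0.2776] [0.0106 0.0784] 15.42 quad [[444, 108], [331, 114], [330, 99], [444, 97]]
gt 110 272 [ 0.5975 -0.2776] [0.0095 0.0765] 15.95 quad [[517, 186], [470, 198]]
[138, 144, 143, 148, 149, 148, 147, 145, 148, 145, 150, 145, 149, 150, 149, 152, 147, 151, 152, 139, 95, 57, 38, 38, 45, 41, 45, 41, 56, 58, 55, 43, 61, 79]
[[0.45974618 0.25674028 0.075     ]]
```

The measurements agree with each other and with the given sizes:

| Part | x (m) | y (m) | Angle |
|---|---|---|---|
| Base | 0.5947 | 0.0551 | 16.35° |
| Green tile | 0.5977 | -0.2773 | 15.7° |

The divider is at roughly (0.46, 0.257), so I go there next for a wrist view.

Emit:
move_arm([
  {"dx": -0.48, "dy": 1, "dz": 0, "rx": 0, "ry": 0, "rz": -0.07},
  {"dx": -0.48, "dy": 1, "dz": 0, "rx": 0, "ry": 0, "rz": -0.07},
  {"dx": -0.48, "dy": 1, "dz": 0, "rx": 0, "ry": 0, "rz": -0.07},
  {"dx": -0.48, "dy": 1, "dz": 0, "rx": 0, "ry": 0, "rz": -0.07},
  {"dx": -0.48, "dy": 1, "dz": 0, "rx": 0, "ry": 0, "rz": -0.07},
  {"dx": -0.48, "dy": 1, "dz": 0, "rx": 0, "ry": 0, "rz": -0.07},
  {"dx": -0.48, "dy": 1, "dz": 0, "rx": 0, "ry": 0, "rz": -0.07},
  {"dx": -0.48, "dy": 1, "dz": 0, "rx": 0, "ry": 0, "rz": -0.07},
  {"dx": -0.48, "dy": 1, "dz": 0, "rx": 0, "ry": 0, "rz": -0.07},
  {"dx": -0.2, "dy": 1, "dz": 0, "rx": 0, "ry": 0, "rz": -0.04},
])

```text
t: 5.3
tcp_pos: [0.4567, 0.2144, 0.2314]
tool_rot: [0.999, -0.049, -0.0, 0.0]
force: [-0.4, -0.2, -0.1]
finger_gap: 1.0
gripper_force: 0.0
```

Emit:
move_arm([
  {"dx": 0, "dy": 0.8, "dz": 0, "rx": 0, "ry": 0, "rz": 0},
  {"dx": 0, "dy": 0.6, "dz": 0, "rx": 0, "ry": 0, "rz": 0},
  {"dx": 0, "dy": 0.2, "dz": 0, "rx": 0, "ry": 0, "rz": 0},
  {"dx": 0, "dy": 0, "dz": -0.3, "rx": 0, "ry": 0, "rz": 0},
  {"dx": 0, "dy": 0, "dz": -0.3, "rx": 0, "ry": 0, "rz": 0},
  {"dx": 0, "dy": 0, "dz": -0.3, "rx": 0, "ry": 0, "rz": 0},
  {"dx": 0, "dy": 0, "dz": -0.3, "rx": 0, "ry": 0, "rz": 0},
  {"dx": 0, "dy": 0, "dz": -0.3, "rx": 0, "ry": 0, "rz": 0},
  {"dx": 0, "dy": 0, "dz": 0, "rx": 0, "ry": 0, "rz": 0},
  {"dx": 0, "dy": 0, "dz": 0, "rx": 0, "ry": 0, "rz": 0},
])

```text
t: 6.55
tcp_pos: [0.4572, 0.2553, 0.1939]
tool_rot: [0.999, -0.048, 0.0, -0.0]
force: [-0.1, -0.1, 0.0]
finger_gap: 1.0
gripper_force: 0.0
```

Run:
```python
from h import *
import pickle
s=sensors.sense();m=cams.camera_model('wrist');im=cams.snapshot('wrist')
print(s['t'],s['tcp_pos'],s['tool_rot'],np.round(s['qd'],3))
cv2.imwrite('pics/w3.png',im[:,:,::-1]);pickle.dump((m,s),open('w3.pkl','wb'))
```

```text
6.55 [0.45718492 0.25529027 0.19388018] [ 9.98848804e-01 -4.79692354e-02  1.19959155e-04 -6.51787088e-05] [ 0.002 -0.006 -0.004 -0.001  0.002 -0.001]
```

View pics/w3.png

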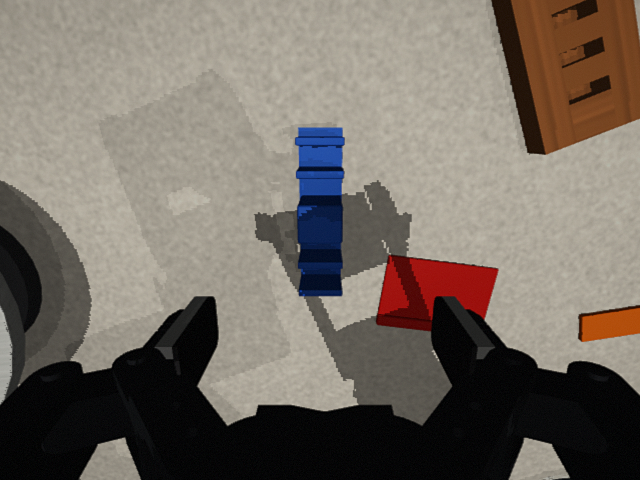

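The wrist view shows the divider at columns 297–344, rows 127–296. Its far bar end is at row 127, the two lit fin tops are at rows 140 and 174, and the outer fin edge is at row 296.

Run:
```python
from h import *
import pickle
m,s=pickle.load(open('w3.pkl','rb'))
im=cv2.imread('pics/w3.png')[:,:,::-1].copy()
mk=mask(im,(100,130,25),(130,255,255));b=max(blobs(mk),key=lambda b:b[1][4]);print(b[1])
V=cv2.cvtColor(im,cv2.COLOR_RGB2HSV)[:,:,2]
print(np.round(V[124:300,312:330].mean(1)).astype(int).tolist())
rows=range(b[1][1],b[1][1]+b[1][3],8)
for r in list(rows):
    c=np.where(b[0][r])[0];print(r,c[0],c[-1],end='; ')
print()
for nm,r,z in(('far bar end',126.5,.03),('near fin edge',296.5,.065)):
    c=np.where(b[0][int(round(r+(2 if r<200 else -2)))])[0];u=(c[0]+c[-1])/2;p=ray(m,[[u,r],[c[0]-.5,r],[c[-1]+.5,r]],z);print(nm,p[:,:2].round(4).tolist())
```

```text
[ 295  128   49  168 7212]
[155, 157, 160, 152, 170, 171, 159, 156, 154, 154, 156, 156, 98, 101, 166, 169, 167, 166, 165, 167, 154, 82, 88, 140, 169, 169, 168, 168, 168, 168, 168, 168, 168, 167, 168, 167, 159, 158, 152, 152, 154, 156, 104, 46, 36, 35, 42, 125, 156, 154, 151, 149, 147, 143, 98, 145, 152, 151, 149, 149, 150, 149, 150, 150, 149, 148, 149, 149, 150, 152, 153, 80, 38, 38, 40, 39, 38, 38, 37, 37, 36, 54, 74, 65, 65, 66, 66, 65, 65, 65, 66, 67, 68, 76, 77, 80, 80, 79, 79, 80, 79, 79, 80, 79, 80, 79, 79, 80, 79, 79, 79, 79, 79, 79, 79, 78, 78, 80, 75, 70, 69, 65, 64, 65, 66, 40, 35, 36, 36, 37, 37, 36, 37, 37, 37, 36, 35, 34, 59, 80, 80, 78, 78, 77, 72, 68, 65, 64, 65, 65, 45, 36, 36, 36, 37, 37, 37, 37, 37, 36, 37, 37, 36, 36, 35, 37, 65, 79, 78, 77, 74, 75, 113, 150, 142, 136]
128 298 341; 136 299 341; 144 296 343; 152 299 341; 160 299 341; 168 299 341; 176 296 342; 184 300 340; 192 300 340; 200 300 340; 208 297 341; 216 297 341; 224 298 341; 232 298 341; 240 298 341; 248 301 340; 256 299 340; 264 298 341; 272 301 339; 280 301 339; 288 299 340; 
far bar end [[0.5316, 0.2535], [0.5333, 0.2713], [0.5299, 0.2358]]
near fin edge [[0.3983, 0.266], [0.3999, 0.2835], [0.3966, 0.2484]]
```

Divider centre is (0.4614, 0.2600) at -5.4°, with the two ends agreeing within 0.5 mm. I'll descend with the grasp point mid-post and close.

Emit:
move_arm([
  {"dx": 0.17, "dy": 0.19, "dz": -0.5, "rx": 0, "ry": 0, "rz": 0},
  {"dx": 0, "dy": 0, "dz": -1, "rx": 0, "ry": 0, "rz": 0},
  {"dx": 0, "dy": 0, "dz": -1, "rx": 0, "ry": 0, "rz": 0},
  {"dx": 0, "dy": 0, "dz": -1, "rx": 0, "ry": 0, "rz": 0},
  {"dx": 0, "dy": 0, "dz": -1, "rx": 0, "ry": 0, "rz": 0},
  {"dx": 0, "dy": 0, "dz": -1, "rx": 0, "ry": 0, "rz": 0},
  {"dx": 0, "dy": 0, "dz": -0.5, "rx": 0, "ry": 0, "rz": 0},
  {"dx": 0, "dy": 0, "dz": -0.28, "rx": 0, "ry": 0, "rz": 0},
  {"dx": 0, "dy": 0, "dz": 0, "rx": 0, "ry": 0, "rz": 0},
  {"dx": 0, "dy": 0, "dz": 0, "rx": 0, "ry": 0, "rz": 0},
])

```text
t: 7.85
tcp_pos: [0.4619, 0.2602, 0.0375]
tool_rot: [0.999, -0.048, 0.001, -0.0]
force: [0.3, -0.1, 0.8]
finger_gap: 0.999
gripper_force: 0.0
```

Emit:
move_arm([
  {"dx": 0, "dy": 0, "dz": 0, "rx": 0, "ry": 0, "rz": 0},
  {"dx": 0, "dy": 0, "dz": 0, "rx": 0, "ry": 0, "rz": 0},
  {"dx": 0, "dy": 0, "dz": 0, "rx": 0, "ry": 0, "rz": 0},
  {"dx": 0, "dy": 0, "dz": 0, "rx": 0, "ry": 0, "rz": 0},
  {"dx": 0, "dy": 0, "dz": 0, "rx": 0, "ry": 0, "rz": 0},
  {"dx": 0, "dy": 0, "dz": 0, "rx": 0, "ry": 0, "rz": 0},
  {"dx": 0, "dy": 0, "dz": 0, "rx": 0, "ry": 0, "rz": 0},
  {"dx": 0, "dy": 0, "dz": 0, "rx": 0, "ry": 0, "rz": 0},
  {"dx": 0, "dy": 0, "dz": 0, "rx": 0, "ry": 0, "rz": 0},
  {"dx": 0, "dy": 0, "dz": 0, "rx": 0, "ry": 0, "rz": 0},
], claw=0, newtons=40)

```text
t: 9.1
tcp_pos: [0.4614, 0.26, 0.0371]
tool_rot: [0.999, -0.048, 0.0, -0.0]
force: [-1.1, -1.6, 5.9]
finger_gap: 0.398
gripper_force: 46.4
```

The finger gap of 0.398 is 33.8 mm, which matches the 34 mm post, so the divider is held. I'll lift it and carry it over the base.

Emit:
move_arm([
  {"dx": 0, "dy": 0, "dz": 0.4, "rx": 0, "ry": 0, "rz": 0},
  {"dx": 0, "dy": 0, "dz": 1, "rx": 0, "ry": 0, "rz": 0},
  {"dx": 0, "dy": 0, "dz": 1, "rx": 0, "ry": 0, "rz": 0},
  {"dx": 0, "dy": 0, "dz": 0.6, "rx": 0, "ry": 0, "rz": 0},
  {"dx": 0.5, "dy": -0.8, "dz": 0, "rx": 0, "ry": 0, "rz": 0.06},
  {"dx": 0.5, "dy": -0.8, "dz": 0, "rx": 0, "ry": 0, "rz": 0.06},
  {"dx": 0.5, "dy": -0.8, "dz": 0, "rx": 0, "ry": 0, "rz": 0.06},
  {"dx": 0.5, "dy": -0.8, "dz": 0, "rx": 0, "ry": 0, "rz": 0.06},
  {"dx": 0.5, "dy": -0.8, "dz": 0, "rx": 0, "ry": 0, "rz": 0.06},
  {"dx": 0.5, "dy": -0.8, "dz": 0, "rx": 0, "ry": 0, "rz": 0.06},
])

```text
t: 10.35
tcp_pos: [0.5361, 0.1393, 0.1114]
tool_rot: [0.999, 0.047, -0.001, -0.0]
force: [0.4, -0.8, -2.2]
finger_gap: 0.394
gripper_force: 45.6
```

Emit:
move_arm([
  {"dx": 0.5, "dy": -0.8, "dz": 0, "rx": 0, "ry": 0, "rz": 0.08},
  {"dx": 0.5, "dy": -0.8, "dz": 0, "rx": 0, "ry": 0, "rz": 0.08},
  {"dx": 0.5, "dy": -0.8, "dz": 0, "rx": 0, "ry": 0, "rz": 0.08},
  {"dx": 0.5, "dy": -0.7, "dz": 0, "rx": 0, "ry": 0, "rz": 0.08},
  {"dx": 0.33, "dy": -0.3, "dz": 0, "rx": 0, "ry": 0, "rz": 0.05},
  {"dx": 0, "dy": 0, "dz": 0, "rx": 0, "ry": 0, "rz": 0},
  {"dx": 0, "dy": 0, "dz": 0, "rx": 0, "ry": 0, "rz": 0},
  {"dx": 0, "dy": 0, "dz": 0, "rx": 0, "ry": 0, "rz": 0},
  {"dx": 0, "dy": 0, "dz": 0, "rx": 0, "ry": 0, "rz": 0},
  {"dx": 0, "dy": 0, "dz": 0, "rx": 0, "ry": 0, "rz": 0},
])

```text
t: 11.6
tcp_pos: [0.5944, 0.0552, 0.1119]
tool_rot: [0.99, 0.143, -0.0, -0.0]
force: [0.1, -0.6, -2.6]
finger_gap: 0.397
gripper_force: 45.6
```

Run:
```python
from h import *
import pickle
s=sensors.sense();m=cams.camera_model('wrist');im=cams.snapshot('wrist')
print(s['t'],s['tcp_pos'],np.degrees(2*np.arctan2(s['tool_rot'][1],s['tool_rot'][0])),s['gripper_force'],s['finger_gap'],s['force'])
cv2.imwrite('pics/w4.png',im[:,:,::-1]);pickle.dump((m,s),open('w4.pkl','wb'))
```

```text
11.6 [0.59439481 0.05523582 0.11188032] 16.41927216128839 45.59054911136627 0.3970659378279868 [ 0.10360682 -0.61864728 -2.63726638]
```

View pics/w4.png

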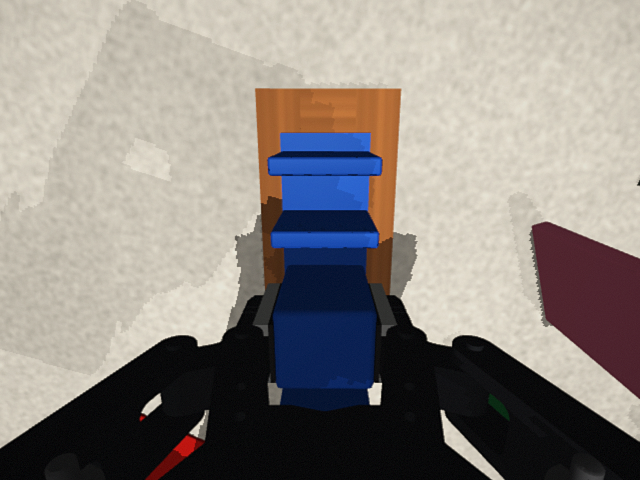

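The wrist view shows the divider centred over the base. Its bar end is at row 132 (columns 280–370), and the base's far edge is at row 88 (columns 256–401). I'll measure both along the same row strips.

Run:
```python
from h import *
import pickle
m,s=pickle.load(open('w4.pkl','rb'));im=cv2.imread('pics/w4.png')[:,:,::-1].copy()
th=np.radians(16.4);ex=np.array([np.cos(th),np.sin(th)]);ey=np.array([-ex[1],ex[0]]);tcp=s['tcp_pos'][:2]
bl=mask(im,(100,120,25),(130,255,255));wd=mask(im,(5,100,50),(20,255,255))
dz=s['tcp_pos'][2]-.0371
def ext(mk,r,lo,hi):
    c=np.where(mk[r,lo:hi])[0]+lo;return c[0]-.5,c[-1]+.5
def tool(uv,z):
    p=ray(m,uv,z)[:,:2]-tcp;return np.c_[p@ex,p@ey].round(4).tolist()
cb=np.where(bl[100:200,325])[0][0]+99.5
for c in(290,325,360):print('bar end col',c,np.where(bl[100:200,c])[0][0]+99.5,'base end',np.where(wd[60:120,c])[0][0]+59.5)
for r in(136,142,147):
    a,b=ext(bl,r,260,400);print('bar',r,a,b,tool([[a,r],[b,r]],dz+.03),tool([[(a+b)/2,cb]],dz+.03))
rb=np.where(wd[60:120,325])[0][0]+59.5
for r in(92,105,120,180):
    a,b=ext(wd,r,230,430);print('base',r,a,b,tool([[a,r],[b,r]],.028))
print('base end',tool([[270,rb],[325,rb],[390,rb]],.028),'centre ->',tool([[328.5,rb]],.028)[0][0]-.095)
for r in(162,168,240):
    a,b=ext(bl,r,240,420);print('fin',r,a,b,tool([[a,r],[b,r]],dz+.065))
for r in (340,):
    a,b=ext(bl,r,240,420);print('post',a,b,tool([[a,r],[b,r]],dz+.075))
```

```text
bar end col 290 132.5 base end 88.5
bar end col 325 132.5 base end 88.5
bar end col 360 132.5 base end 88.5
bar 136 279.5 369.5 [[0.0692, 0.0192], [0.0692, -0.0167]] [[0.0706, 0.0012]]
bar 142 280.5 369.5 [[0.0669, 0.0189], [0.0669, -0.0168]] [[0.0706, 0.001]]
bar 147 280.5 369.5 [[0.0649, 0.0189], [0.0649, -0.0169]] [[0.0706, 0.001]]
base 92 254.5 400.5 [[0.0931, 0.0422], [0.093, -0.0431]]
base 105 255.5 399.5 [[0.0859, 0.042], [0.0859, -0.0429]]
base 120 256.5 398.5 [[0.0775, 0.0418], [0.0775, -0.0428]]
base 180 259.5 395.5 [[0.0418, 0.0418], [0.0419, -0.043]]
base end [[0.095, 0.0331], [0.095, 0.001], [0.0949, -0.0369]] centre -> 0.0
fin 162 267.5 381.5 [[0.0618, 0.019], [0.0618, -0.0166]]
fin 168 267.5 381.5 [[0.06, 0.0191], [0.06, -0.0167]]
fin 240 270.5 378.5 [[0.0364, 0.0191], [0.0364, -0.0167]]
post 273.5 375.5 [[0.005, 0.018], [0.005, -0.0156]]
```

The divider needs a shift of about -0.6 mm along and -1.6 mm across the tool frame, which is roughly -1.7 mm in world y. I'll lower it in stages and watch the force.

Emit:
move_arm([
  {"dx": 0, "dy": -0.07, "dz": -0.4, "rx": 0, "ry": 0, "rz": 0},
  {"dx": 0, "dy": 0, "dz": -0.5, "rx": 0, "ry": 0, "rz": 0},
  {"dx": 0, "dy": 0, "dz": -0.5, "rx": 0, "ry": 0, "rz": 0},
  {"dx": 0, "dy": 0, "dz": -0.1, "rx": 0, "ry": 0, "rz": 0},
  {"dx": 0, "dy": 0, "dz": -0.1, "rx": 0, "ry": 0, "rz": 0},
  {"dx": 0, "dy": 0, "dz": -0.1, "rx": 0, "ry": 0, "rz": 0},
  {"dx": 0, "dy": 0, "dz": -0.1, "rx": 0, "ry": 0, "rz": 0},
  {"dx": 0, "dy": 0, "dz": -0.1, "rx": 0, "ry": 0, "rz": 0},
  {"dx": 0, "dy": 0, "dz": -0.1, "rx": 0, "ry": 0, "rz": 0},
  {"dx": 0, "dy": 0, "dz": 0, "rx": 0, "ry": 0, "rz": 0},
])

```text
t: 12.9
tcp_pos: [0.5944, 0.0532, 0.0616]
tool_rot: [0.99, 0.143, -0.0, -0.0]
force: [-0.8, -0.1, -1.8]
finger_gap: 0.393
gripper_force: 45.6
```

Emit:
move_arm([
  {"dx": 0, "dy": 0, "dz": -0.08, "rx": 0, "ry": 0, "rz": 0},
  {"dx": 0, "dy": 0, "dz": -0.08, "rx": 0, "ry": 0, "rz": 0},
  {"dx": 0, "dy": 0, "dz": -0.08, "rx": 0, "ry": 0, "rz": 0},
  {"dx": 0, "dy": 0, "dz": -0.08, "rx": 0, "ry": 0, "rz": 0},
  {"dx": 0, "dy": 0, "dz": -0.08, "rx": 0, "ry": 0, "rz": 0},
  {"dx": 0, "dy": 0, "dz": -0.08, "rx": 0, "ry": 0, "rz": 0},
  {"dx": 0, "dy": 0, "dz": -0.06, "rx": 0, "ry": 0, "rz": 0},
  {"dx": 0, "dy": 0, "dz": -0.04, "rx": 0, "ry": 0, "rz": 0},
  {"dx": 0, "dy": 0, "dz": 0, "rx": 0, "ry": 0, "rz": 0},
  {"dx": 0, "dy": 0, "dz": 0, "rx": 0, "ry": 0, "rz": 0},
])

```text
t: 14.15
tcp_pos: [0.5946, 0.0532, 0.0473]
tool_rot: [0.99, 0.143, 0.0, 0.0]
force: [0.9, 0.1, -2.4]
finger_gap: 0.395
gripper_force: 45.6
```

The teeth are in with no side force, but the weight is still on the gripper. I'll lower it slightly more until contact.

Emit:
move_arm([
  {"dx": 0, "dy": 0, "dz": -0.04, "rx": 0, "ry": 0, "rz": 0},
  {"dx": 0, "dy": 0, "dz": -0.02, "rx": 0, "ry": 0, "rz": 0},
  {"dx": 0, "dy": 0, "dz": 0, "rx": 0, "ry": 0, "rz": 0},
  {"dx": 0, "dy": 0, "dz": 0, "rx": 0, "ry": 0, "rz": 0},
  {"dx": 0, "dy": 0, "dz": 0, "rx": 0, "ry": 0, "rz": 0},
  {"dx": 0, "dy": 0, "dz": 0, "rx": 0, "ry": 0, "rz": 0},
  {"dx": 0, "dy": 0, "dz": 0, "rx": 0, "ry": 0, "rz": 0},
  {"dx": 0, "dy": 0, "dz": 0, "rx": 0, "ry": 0, "rz": 0},
  {"dx": 0, "dy": 0, "dz": 0, "rx": 0, "ry": 0, "rz": 0},
  {"dx": 0, "dy": 0, "dz": 0, "rx": 0, "ry": 0, "rz": 0},
])

```text
t: 15.4
tcp_pos: [0.5947, 0.0532, 0.0471]
tool_rot: [0.99, 0.143, 0.0, 0.0]
force: [-1.9, -0.1, 6.8]
finger_gap: 0.396
gripper_force: 46.8
```

Contact came at exactly the predicted height (0.0471), so it is flush. Releasing and rising.

Emit:
move_arm([
  {"dx": 0, "dy": 0, "dz": 0, "rx": 0, "ry": 0, "rz": 0},
  {"dx": 0, "dy": 0, "dz": 0, "rx": 0, "ry": 0, "rz": 0},
  {"dx": 0, "dy": 0, "dz": 0, "rx": 0, "ry": 0, "rz": 0},
  {"dx": 0, "dy": 0, "dz": 0, "rx": 0, "ry": 0, "rz": 0},
  {"dx": 0, "dy": 0, "dz": 0, "rx": 0, "ry": 0, "rz": 0},
  {"dx": 0, "dy": 0, "dz": 0.4, "rx": 0, "ry": 0, "rz": 0},
  {"dx": 0, "dy": 0, "dz": 0.8, "rx": 0, "ry": 0, "rz": 0},
  {"dx": 0, "dy": 0, "dz": 1, "rx": 0, "ry": 0, "rz": 0},
  {"dx": 0, "dy": 0, "dz": 1, "rx": 0, "ry": 0, "rz": 0},
  {"dx": 0, "dy": 0, "dz": 1, "rx": 0, "ry": 0, "rz": 0},
], claw=100)

```text
t: 16.65
tcp_pos: [0.5946, 0.0532, 0.1523]
tool_rot: [0.99, 0.143, 0.0, 0.0]
force: [0.0, 0.3, 0.2]
finger_gap: 1.009
gripper_force: 0.0
```

Run:
```python
from h import *
import pickle
s=sensors.sense();m=cams.camera_model('wrist');im=cams.snapshot('wrist');t=cams.snapshot('scene')
print(s['t'],s['tcp_pos'],np.round(s['q'],2),s['finger_gap'])
cv2.imwrite('pics/w5.png',im[:,:,::-1]);pickle.dump((m,s),open('w5.pkl','wb'))
cv2.imwrite('pics/w5c.png',cv2.resize(np.hstack([im[:,:,::-1],cv2.resize(t[200:360,270:430],(480,480))[:,:,::-1]]),(800,343)))
```

```text
16.65 [0.59456717 0.05323233 0.15233023] [-0.1   0.59  1.58  0.    0.97  1.19] 1.0085010528263416
```

View pics/w5c.png

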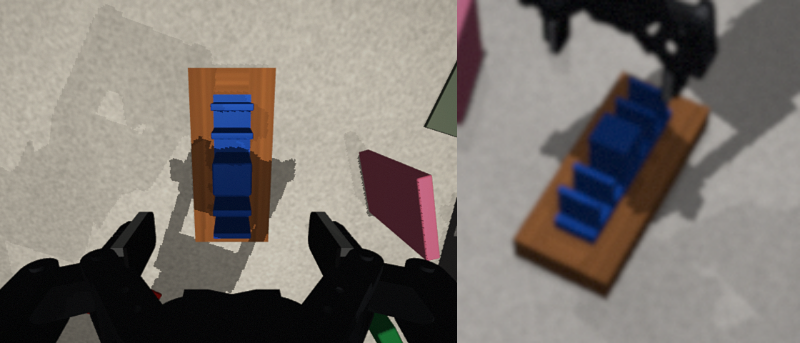

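The divider is seated, with all its teeth hidden in the base and the bar flush. Next I go to the green tile with the tool turned by +89.3°, rising first to clear the pink tile.

Emit:
move_arm([
  {"dx": 0, "dy": -0.3, "dz": 1, "rx": 0, "ry": 0, "rz": 0.298},
  {"dx": 0, "dy": -1, "dz": 1, "rx": 0, "ry": 0, "rz": 0.298},
  {"dx": 0, "dy": -1, "dz": 0, "rx": 0, "ry": 0, "rz": 0.298},
  {"dx": 0, "dy": -1, "dz": 0, "rx": 0, "ry": 0, "rz": 0.298},
  {"dx": 0, "dy": -1, "dz": 0, "rx": 0, "ry": 0, "rz": 0.298},
  {"dx": 0, "dy": -1, "dz": 0, "rx": 0, "ry": 0, "rz": 0.298},
  {"dx": 0, "dy": -1, "dz": 0, "rx": 0, "ry": 0, "rz": 0.298},
  {"dx": 0, "dy": -1, "dz": 0, "rx": 0, "ry": 0, "rz": 0.298},
  {"dx": 0, "dy": -1, "dz": 0, "rx": 0, "ry": 0, "rz": 0.298},
  {"dx": 0, "dy": -1, "dz": 0, "rx": 0, "ry": 0, "rz": 0.298},
])

```text
t: 18.0
tcp_pos: [0.594, -0.1799, 0.1999]
tool_rot: [0.601, 0.799, -0.0, -0.001]
force: [-0.8, -0.2, -0.0]
finger_gap: 0.999
gripper_force: 0.0
```

Emit:
move_arm([
  {"dx": 0, "dy": -1, "dz": 0, "rx": 0, "ry": 0, "rz": 0},
  {"dx": 0.06, "dy": -1, "dz": 0, "rx": 0, "ry": 0, "rz": 0},
  {"dx": 0.06, "dy": -1, "dz": 0, "rx": 0, "ry": 0, "rz": 0},
  {"dx": 0, "dy": -0.95, "dz": 0, "rx": 0, "ry": 0, "rz": 0},
  {"dx": 0, "dy": 0, "dz": -1, "rx": 0, "ry": 0, "rz": 0},
  {"dx": 0, "dy": 0, "dz": -1, "rx": 0, "ry": 0, "rz": 0},
  {"dx": 0, "dy": 0, "dz": -1, "rx": 0, "ry": 0, "rz": 0},
  {"dx": 0, "dy": 0, "dz": 0, "rx": 0, "ry": 0, "rz": 0},
  {"dx": 0, "dy": 0, "dz": 0, "rx": 0, "ry": 0, "rz": 0},
  {"dx": 0, "dy": 0, "dz": 0, "rx": 0, "ry": 0, "rz": 0},
])

```text
t: 19.25
tcp_pos: [0.5984, -0.2787, 0.1273]
tool_rot: [0.603, 0.798, 0.0, 0.001]
force: [0.6, -0.1, 0.1]
finger_gap: 1.002
gripper_force: 0.0
```

Run:
```python
from h import *
import pickle
s=sensors.sense();m=cams.camera_model('wrist');im=cams.snapshot('wrist')
th=2*np.arctan2(s['tool_rot'][1],s['tool_rot'][0]);print(s['t'],s['tcp_pos'],s['tool_rot'],np.degrees(th))
cv2.imwrite('pics/w6.png',im[:,:,::-1]);pickle.dump((m,s),open('w6.pkl','wb'))
k=mask(im,(50,100,60),(85,255,255))
for b,st,c in blobs(k,300):
    p=ray(m,np.argwhere(b)[:,::-1],.11)[:,:2];r=cv2.minAreaRect(p.astype(np.float32));d=np.array(r[0])-s['tcp_pos'][:2]
    print(st,np.round(r[0],4),np.round(r[1],4),r[2],'tool',d@[np.cos(th),np.sin(th)],d@[np.sin(th),-np.cos(th)])
# base pose seen again (w5) for the placing
m,s=pickle.load(open('w5.pkl','rb'));im=cv2.imread('pics/w5.png')[:,:,::-1].copy()
bl=mask(im,(100,120,25),(130,255,255));b=max(blobs(bl),key=lambda b:b[1][4])[0]
r0=np.where(b.any(1))[0][0];c=np.where(b[r0+4])[0];p=ray(m,[[c[0]-.5,r0-.5],[c[-1]+.5,r0-.5]],.040)[:,:2]
print('bar far end',p,'centre',p.mean(0)-.07*np.array([np.cos(.2862),np.sin(.2862)]))
```

```text
19.25 [ 0.59840589 -0.27871133  0.12729511] [6.03241356e-01 7.97557507e-01 6.20787597e-05 1.37321804e-03] 105.79512389437477
[ 311  204   25  153 3377] [ 0.5976 -0.2774] [0.0115 0.0786] 15.515894889831543 tool 0.0015059976504300035 -0.0004579138928806831
bar far end [[0.65731315 0.0913431 ]
 [0.66723731 0.05758505]] centre [0.59512258 0.05470246]
```

The tile is seen again at (0.5976, -0.2774), within 1.5 mm of the tool centre. Descending and closing.

Emit:
move_arm([
  {"dx": 0, "dy": 0, "dz": -0.45, "rx": 0, "ry": 0, "rz": 0},
  {"dx": 0, "dy": 0, "dz": -1, "rx": 0, "ry": 0, "rz": 0},
  {"dx": 0, "dy": 0, "dz": -0.8, "rx": 0, "ry": 0, "rz": 0},
  {"dx": 0, "dy": 0, "dz": -0.2, "rx": 0, "ry": 0, "rz": 0},
  {"dx": 0, "dy": 0, "dz": 0, "rx": 0, "ry": 0, "rz": 0},
  {"dx": 0, "dy": 0, "dz": 0, "rx": 0, "ry": 0, "rz": 0},
  {"dx": 0, "dy": 0, "dz": 0, "rx": 0, "ry": 0, "rz": 0},
  {"dx": 0, "dy": 0, "dz": 0, "rx": 0, "ry": 0, "rz": 0},
  {"dx": 0, "dy": 0, "dz": 0, "rx": 0, "ry": 0, "rz": 0},
  {"dx": 0, "dy": 0, "dz": 0, "rx": 0, "ry": 0, "rz": 0},
])

```text
t: 20.55
tcp_pos: [0.5976, -0.2781, 0.0647]
tool_rot: [0.603, 0.798, -0.0, 0.0]
force: [0.2, -0.2, 0.9]
finger_gap: 1.002
gripper_force: 0.0
```

Emit:
move_arm([
  {"dx": 0, "dy": 0, "dz": 0, "rx": 0, "ry": 0, "rz": 0},
  {"dx": 0, "dy": 0, "dz": 0, "rx": 0, "ry": 0, "rz": 0},
  {"dx": 0, "dy": 0, "dz": 0, "rx": 0, "ry": 0, "rz": 0},
  {"dx": 0, "dy": 0, "dz": 0, "rx": 0, "ry": 0, "rz": 0},
  {"dx": 0, "dy": 0, "dz": 0, "rx": 0, "ry": 0, "rz": 0},
  {"dx": 0, "dy": 0, "dz": 0, "rx": 0, "ry": 0, "rz": 0},
  {"dx": 0, "dy": 0, "dz": 0, "rx": 0, "ry": 0, "rz": 0},
  {"dx": 0, "dy": 0, "dz": 0, "rx": 0, "ry": 0, "rz": 0},
  {"dx": 0, "dy": 0, "dz": 0, "rx": 0, "ry": 0, "rz": 0},
  {"dx": 0, "dy": 0, "dz": 0, "rx": 0, "ry": 0, "rz": 0},
], claw=0, newtons=40)

```text
t: 21.8
tcp_pos: [0.5977, -0.2781, 0.0646]
tool_rot: [0.603, 0.798, 0.0, 0.0]
force: [1.3, -0.1, 1.2]
finger_gap: 0.132
gripper_force: 39.2
```

The tile is gripped (gap about 11 mm). I'll lift it straight up, then cross to the bay at divider x = +48, with TCP target about (0.641, 0.0668) and final z of about 0.0946.

Emit:
move_arm([
  {"dx": 0, "dy": 0, "dz": 0.3, "rx": 0, "ry": 0, "rz": 0},
  {"dx": 0, "dy": 0, "dz": 0.7, "rx": 0, "ry": 0, "rz": 0},
  {"dx": 0, "dy": 0, "dz": 1, "rx": 0, "ry": 0, "rz": 0},
  {"dx": 0, "dy": 0, "dz": 1, "rx": 0, "ry": 0, "rz": 0},
  {"dx": 0, "dy": 0, "dz": 1, "rx": 0, "ry": 0, "rz": 0},
  {"dx": 0, "dy": 0, "dz": 1, "rx": 0, "ry": 0, "rz": 0},
  {"dx": 0, "dy": 0, "dz": 1, "rx": 0, "ry": 0, "rz": 0},
  {"dx": 0.1, "dy": 0.5, "dz": 0, "rx": 0, "ry": 0, "rz": 0},
  {"dx": 0.13, "dy": 1, "dz": 0, "rx": 0, "ry": 0, "rz": 0},
  {"dx": 0.13, "dy": 1, "dz": 0, "rx": 0, "ry": 0, "rz": 0},
])

```text
t: 23.05
tcp_pos: [0.6057, -0.2125, 0.2131]
tool_rot: [0.603, 0.798, 0.0, -0.002]
force: [-0.6, -0.0, -2.5]
finger_gap: 0.133
gripper_force: 39.0
```

Emit:
move_arm([
  {"dx": 0.13, "dy": 1, "dz": 0, "rx": 0, "ry": 0, "rz": 0},
  {"dx": 0.13, "dy": 1, "dz": 0, "rx": 0, "ry": 0, "rz": 0},
  {"dx": 0.13, "dy": 1, "dz": 0, "rx": 0, "ry": 0, "rz": 0},
  {"dx": 0.13, "dy": 1, "dz": 0, "rx": 0, "ry": 0, "rz": 0},
  {"dx": 0.13, "dy": 1, "dz": 0, "rx": 0, "ry": 0, "rz": 0},
  {"dx": 0.13, "dy": 1, "dz": 0, "rx": 0, "ry": 0, "rz": 0},
  {"dx": 0.13, "dy": 1, "dz": 0, "rx": 0, "ry": 0, "rz": 0},
  {"dx": 0.13, "dy": 1, "dz": 0, "rx": 0, "ry": 0, "rz": 0},
  {"dx": 0.13, "dy": 1, "dz": 0, "rx": 0, "ry": 0, "rz": 0},
  {"dx": 0.13, "dy": 1, "dz": 0, "rx": 0, "ry": 0, "rz": 0},
])

```text
t: 24.3
tcp_pos: [0.6384, 0.0371, 0.2139]
tool_rot: [0.603, 0.798, -0.0, -0.001]
force: [0.3, -0.5, -2.1]
finger_gap: 0.135
gripper_force: 39.0
```

Emit:
move_arm([
  {"dx": 0.07, "dy": 0.8, "dz": 0, "rx": 0, "ry": 0, "rz": 0.01},
  {"dx": 0, "dy": 0.5, "dz": 0, "rx": 0, "ry": 0, "rz": 0.01},
  {"dx": 0, "dy": 0, "dz": -0.5, "rx": 0, "ry": 0, "rz": 0},
  {"dx": 0, "dy": 0, "dz": -1, "rx": 0, "ry": 0, "rz": 0},
  {"dx": 0, "dy": 0, "dz": -0.8, "rx": 0, "ry": 0, "rz": 0},
  {"dx": 0, "dy": 0, "dz": -0.4, "rx": 0, "ry": 0, "rz": 0},
  {"dx": 0, "dy": 0, "dz": 0, "rx": 0, "ry": 0, "rz": 0},
  {"dx": 0, "dy": 0, "dz": 0, "rx": 0, "ry": 0, "rz": 0},
  {"dx": 0, "dy": 0, "dz": 0, "rx": 0, "ry": 0, "rz": 0},
  {"dx": 0, "dy": 0, "dz": 0, "rx": 0, "ry": 0, "rz": 0},
])

```text
t: 25.55
tcp_pos: [0.6412, 0.0669, 0.1478]
tool_rot: [0.599, 0.801, 0.0, 0.001]
force: [-0.0, -0.2, -2.4]
finger_gap: 0.132
gripper_force: 39.0
```

Run:
```python
from h import *
import pickle
s=sensors.sense();t=cams.snapshot('top');c=cams.snapshot('scene');th=2*np.arctan2(s['tool_rot'][1],s['tool_rot'][0])
print(s['t'],s['tcp_pos'],s['tool_rot'],np.degrees(th),s['force'],s['gripper_force'])
cv2.imwrite('pics/t7.png',t[:,:,::-1]);cv2.imwrite('pics/s7.png',c[:,:,::-1])
cv2.imwrite('pics/v7.png',np.hstack([cv2.resize(c[190:350,280:440],(400,400)),cv2.resize(t[120:280,220:380],(400,400))])[:,:,::-1])
```

```text
25.55 [0.64118231 0.06694955 0.14781148] [5.99020156e-01 8.00733665e-01 3.60595402e-04 5.65962605e-04] 106.40047334951639 [-0.04163024 -0.2309501  -2.40588932] 38.975932002067566
```

View pics/v7.png

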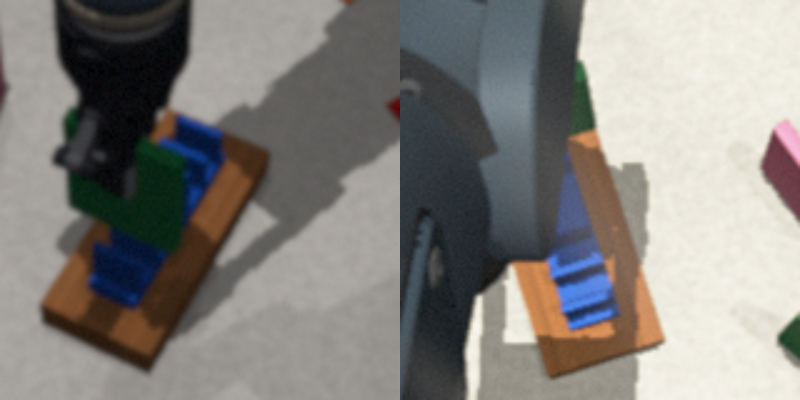

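In the scene view the tile hangs over the bay between the two outer fins, and the pose is right on target. I'll take the bay entry slowly.

Emit:
move_arm([
  {"dx": 0, "dy": 0, "dz": -0.4, "rx": 0, "ry": 0, "rz": 0},
  {"dx": 0, "dy": 0, "dz": -0.25, "rx": 0, "ry": 0, "rz": 0},
  {"dx": 0, "dy": 0, "dz": -0.06, "rx": 0, "ry": 0, "rz": 0},
  {"dx": 0, "dy": 0, "dz": -0.06, "rx": 0, "ry": 0, "rz": 0},
  {"dx": 0, "dy": 0, "dz": -0.06, "rx": 0, "ry": 0, "rz": 0},
  {"dx": 0, "dy": 0, "dz": -0.04, "rx": 0, "ry": 0, "rz": 0},
  {"dx": 0, "dy": 0, "dz": 0, "rx": 0, "ry": 0, "rz": 0},
  {"dx": 0, "dy": 0, "dz": 0, "rx": 0, "ry": 0, "rz": 0},
  {"dx": 0, "dy": 0, "dz": 0, "rx": 0, "ry": 0, "rz": 0},
  {"dx": 0, "dy": 0, "dz": 0, "rx": 0, "ry": 0, "rz": 0},
])

```text
t: 26.9
tcp_pos: [0.6409, 0.067, 0.1254]
tool_rot: [0.599, 0.801, 0.0, 0.0]
force: [-0.1, -0.5, -1.6]
finger_gap: 0.134
gripper_force: 39.1
```

The tile is about 4 mm into the bay with no contact. Continuing down.

Emit:
move_arm([
  {"dx": 0, "dy": 0, "dz": -0.15, "rx": 0, "ry": 0, "rz": 0},
  {"dx": 0, "dy": 0, "dz": -0.15, "rx": 0, "ry": 0, "rz": 0},
  {"dx": 0, "dy": 0, "dz": -0.15, "rx": 0, "ry": 0, "rz": 0},
  {"dx": 0, "dy": 0, "dz": -0.15, "rx": 0, "ry": 0, "rz": 0},
  {"dx": 0, "dy": 0, "dz": -0.15, "rx": 0, "ry": 0, "rz": 0},
  {"dx": 0, "dy": 0, "dz": -0.15, "rx": 0, "ry": 0, "rz": 0},
  {"dx": 0, "dy": 0, "dz": -0.15, "rx": 0, "ry": 0, "rz": 0},
  {"dx": 0, "dy": 0, "dz": -0.04, "rx": 0, "ry": 0, "rz": 0},
  {"dx": 0, "dy": 0, "dz": 0, "rx": 0, "ry": 0, "rz": 0},
  {"dx": 0, "dy": 0, "dz": 0, "rx": 0, "ry": 0, "rz": 0},
])

```text
t: 28.15
tcp_pos: [0.641, 0.067, 0.0982]
tool_rot: [0.599, 0.801, 0.0, 0.0]
force: [-0.2, -0.0, -3.1]
finger_gap: 0.132
gripper_force: 39.1
```

Emit:
move_arm([
  {"dx": 0, "dy": 0, "dz": -0.03, "rx": 0, "ry": 0, "rz": 0},
  {"dx": 0, "dy": 0, "dz": -0.03, "rx": 0, "ry": 0, "rz": 0},
  {"dx": 0, "dy": 0, "dz": -0.03, "rx": 0, "ry": 0, "rz": 0},
  {"dx": 0, "dy": 0, "dz": -0.03, "rx": 0, "ry": 0, "rz": 0},
  {"dx": 0, "dy": 0, "dz": 0, "rx": 0, "ry": 0, "rz": 0},
  {"dx": 0, "dy": 0, "dz": 0, "rx": 0, "ry": 0, "rz": 0},
  {"dx": 0, "dy": 0, "dz": 0, "rx": 0, "ry": 0, "rz": 0},
  {"dx": 0, "dy": 0, "dz": 0, "rx": 0, "ry": 0, "rz": 0},
  {"dx": 0, "dy": 0, "dz": 0, "rx": 0, "ry": 0, "rz": 0},
  {"dx": 0, "dy": 0, "dz": 0, "rx": 0, "ry": 0, "rz": 0},
])

```text
t: 29.4
tcp_pos: [0.6408, 0.0669, 0.0951]
tool_rot: [0.599, 0.801, 0.0, 0.0]
force: [-0.6, 0.8, -2.4]
finger_gap: 0.138
gripper_force: 39.1
```

Emit:
move_arm([
  {"dx": 0, "dy": 0, "dz": -0.02, "rx": 0, "ry": 0, "rz": 0},
  {"dx": 0, "dy": 0, "dz": -0.02, "rx": 0, "ry": 0, "rz": 0},
  {"dx": 0, "dy": 0, "dz": 0, "rx": 0, "ry": 0, "rz": 0},
  {"dx": 0, "dy": 0, "dz": 0, "rx": 0, "ry": 0, "rz": 0},
  {"dx": 0, "dy": 0, "dz": 0, "rx": 0, "ry": 0, "rz": 0},
  {"dx": 0, "dy": 0, "dz": 0, "rx": 0, "ry": 0, "rz": 0},
  {"dx": 0, "dy": 0, "dz": 0, "rx": 0, "ry": 0, "rz": 0},
  {"dx": 0, "dy": 0, "dz": 0, "rx": 0, "ry": 0, "rz": 0},
  {"dx": 0, "dy": 0, "dz": 0, "rx": 0, "ry": 0, "rz": 0},
  {"dx": 0, "dy": 0, "dz": 0, "rx": 0, "ry": 0, "rz": 0},
])

```text
t: 30.65
tcp_pos: [0.6409, 0.067, 0.0946]
tool_rot: [0.599, 0.801, 0.0, 0.0]
force: [-1.0, 0.3, 5.8]
finger_gap: 0.137
gripper_force: 40.2
```

It makes contact at the predicted height. Opening, then rising straight up.

Emit:
move_arm([
  {"dx": 0, "dy": 0, "dz": 0, "rx": 0, "ry": 0, "rz": 0},
  {"dx": 0, "dy": 0, "dz": 0, "rx": 0, "ry": 0, "rz": 0},
  {"dx": 0, "dy": 0, "dz": 0, "rx": 0, "ry": 0, "rz": 0},
  {"dx": 0, "dy": 0, "dz": 0, "rx": 0, "ry": 0, "rz": 0},
  {"dx": 0, "dy": 0, "dz": 0, "rx": 0, "ry": 0, "rz": 0},
  {"dx": 0, "dy": 0, "dz": 0, "rx": 0, "ry": 0, "rz": 0},
  {"dx": 0, "dy": 0, "dz": 0.3, "rx": 0, "ry": 0, "rz": 0},
  {"dx": 0, "dy": 0, "dz": 0.7, "rx": 0, "ry": 0, "rz": 0},
  {"dx": 0, "dy": 0, "dz": 1, "rx": 0, "ry": 0, "rz": 0},
  {"dx": 0, "dy": 0, "dz": 1, "rx": 0, "ry": 0, "rz": 0},
], claw=80)

```text
t: 31.9
tcp_pos: [0.6412, 0.0669, 0.1712]
tool_rot: [0.599, 0.801, 0.0, 0.001]
force: [-0.1, 0.5, 0.7]
finger_gap: 0.797
gripper_force: 0.0
```

Emit:
move_arm([
  {"dx": 0, "dy": 0, "dz": 1, "rx": 0, "ry": 0, "rz": 0},
  {"dx": 0, "dy": 0, "dz": 1, "rx": 0, "ry": 0, "rz": 0},
  {"dx": 0, "dy": 0, "dz": 1, "rx": 0, "ry": 0, "rz": 0},
  {"dx": -1, "dy": 0.5, "dz": 0, "rx": 0, "ry": 0, "rz": 0},
  {"dx": -1, "dy": 1, "dz": 0, "rx": 0, "ry": 0, "rz": 0},
  {"dx": -1, "dy": 1, "dz": 0, "rx": 0, "ry": 0, "rz": 0},
  {"dx": -0.5, "dy": 1, "dz": 0, "rx": 0, "ry": 0, "rz": 0},
  {"dx": -0.5, "dy": 1, "dz": 0, "rx": 0, "ry": 0, "rz": 0},
  {"dx": 0, "dy": 0.5, "dz": 0, "rx": 0, "ry": 0, "rz": 0},
  {"dx": 0, "dy": 0, "dz": 0, "rx": 0, "ry": 0, "rz": 0},
])

```text
t: 33.15
tcp_pos: [0.5416, 0.1924, 0.245]
tool_rot: [0.598, 0.801, 0.001, 0.001]
force: [0.1, -0.3, 0.0]
finger_gap: 0.797
gripper_force: 0.0
```

Run:
```python
from h import *
s=sensors.sense();t=cams.snapshot('top');c=cams.snapshot('scene');m=cams.camera_model('top')
print(s['t'],s['tcp_pos'],s['force'])
for b,st,ce in blobs(mask(t,(50,100,60),(85,255,255)),100):
    if 220<ce[0]<380 and 120<ce[1]<280:
        r=cv2.minAreaRect(ray(m,np.argwhere(b)[:,::-1],.14)[:,:2].astype(np.float32));d=np.array(r[0])-[.5952,.0534];print('green',st,np.round(r[0],4),np.round(r[1],4),r[2],'in divider',d@[.959,.282],d@[-.282,.959])
cv2.imwrite('pics/v8.png',np.hstack([cv2.resize(c[130:370,180:420],(400,400)),cv2.resize(t[120:300,220:400],(400,400))])[:,:,::-1])
```

```text
33.15 [0.54156229 0.19244745 0.24498136] [ 0.13809648 -0.27407496  0.03712132]
green [272 157  24  12 144] [0.6454 0.047 ] [0.011  0.0351] 17.253568649291992 in divider 0.046311053603315395 -0.02030996354324819
```

View pics/v8.png

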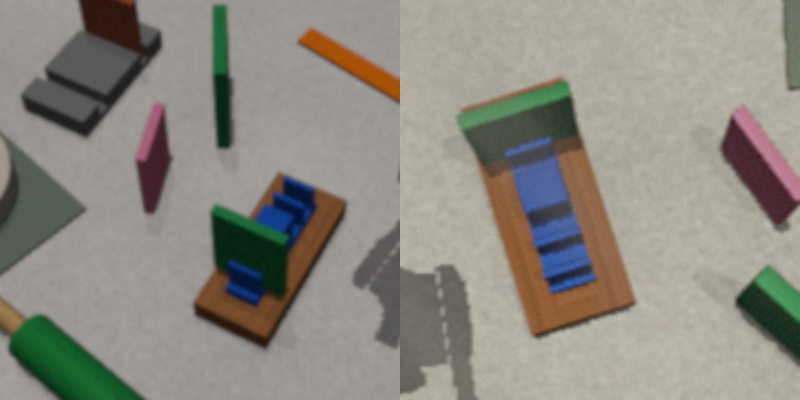

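The tile stands upright in the outer bay, about 46 mm along the divider, with the divider flush. The mask caught only part of the tile's top, but the picture shows it centred across. The brown tile is still in the holder and the arm is clear, so I'm handing in.

```bash
python3 -c "
from station import order
print(order.sign_off())"
```

```text
the job is handed in; nothing more can be done
None
```

The job is handed in, but no verdict came back: the divider is seated flush in the base, the green tile stands upright in the outer bay (x = +48 mm), and the brown tile is still in the holder.

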